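# Roll a capped sediment core into the V-block of the logging rule

## Robot

A 6-joint arm with a two-finger parallel gripper is mounted at the origin on a cart in front of the work surface, level with it; the furniture and walls round the work are solid. World frame = base frame: x ahead of the robot, y to its left, z up, the work surface at z = 0. Lengths are in m, angles in rad, forces in N, time in s.
With the tool pointing down it reaches from about 0.4 to 0.825 m from the base axis. Payload 7 kg.
Tool frame: the origin (TCP) lies on the centre line of the jaws, within the pads' length; the fingertips stand tip_reach ahead of it and the grasp point (between the pads) is the TCP (tip_reach is the distance from the TCP to the fingertips, in m); z points along the fingers, y is the line along which they close (so a half turn about z gives the same grasp; the last joint's range is limited). The gripper opens to 88 mm and grips with 3 to 60 N. Pads are 19 mm wide; open, the fingers measure 130 mm over their backs; the gripper's body (78 mm by 193 mm) begins 47 mm behind the grasp point.
Start: joints at [1.495, 0.359, 0.012, 0, -1.224, -0.288], TCP at [0.24, 0.631, 0.246] pointing down, gripper open.
Joint ranges: [-3.07, 3.07], [-1.43, 2.12], [-1.02, 1.25], [-3.03, 1.67], [-3.05, -0], [-3.03, 3.03]. Speed limits (rad/s): [2.39, 2.39, 3.01, 3.14, 3.14, 3.14].

## Interface

Orientations are given as [roll, pitch, yaw] about the fixed x, y, z axes, in that order (R = Rz(yaw) Ry(pitch) Rx(roll)).
In Python, from station import get_state, grab_frame, calibration, job_done, find_in, mark_of, tip_reach gives the robot as it stands.
- The arm moves only by the shell command python3 -m handwheel 'ROWS' [OPENING] [FORCE]. ROWS is JSON, a list of rows, each an object with "delta_pos": the shift along the world's x, y, z in units of 30 mm (1.0 is 30 mm), a list of three; "dr": the turn, a rotation vector about the world's x, y, z in degrees, a list of three. In form: [{"delta_pos": [tx, ty, tz], "dr": [rx, ry, rz]}, ...]. A call has 1 to 10 rows; each row shifts and turns the commanded pose from where the row before left it; what a row does not reach is not made up. A row lasts 1/10 s, in which the tool goes at most 50 mm and 8.59 degrees, less where a joint would pass 70% of its speed; a pose out of reach is approached as far as the arm can. A call is refused whole if a number of a shift passes 1 or a number of a turn 8.59, either way. A call with a gripper value outside its range is refused whole. OPENING is the closure, from -1 (fully open) to 1 (shut), set as the call begins (- or left out, the last holds). The fingers move at their own pace and stop on an object; FORCE is the grip in N (left out, the last holds). Time passes only in rows, so rows that do not move let the fingers close. It gives the time, the measured TCP pose, the force, the opening and the grip force at its end, in the units of the state.
- get_state(): the state, without advancing time (a new reading comes with each control period).
- grab_frame(name): name is "scene" or "top" or "wrist"; returns the picture (400x640x3 uint8, red, green, blue); there is no depth.
- calibration(name): a dict with "fx", "fy", "cx", "cy" (pixels), "k1" (the pictures are not rectified: a ray, as slopes to the right and down, at radius r is drawn at 1 + k1 r^2 times it, then the intrinsics apply), "extrinsics" (4x4, takes a point from world to camera coordinates). Camera axes: x right, y down, z forward; pixel columns grow to the right and rows downward; lengths in m; the calibration is good to about 2 mm. A picture is of the moment at which its call begins: read the wrist's pose just before it. calibration takes no time and is no camera call; for the wrist camera it gives the pose at the moment of the call.
- job_done(): hands the job in; it is judged then, once.
Trained networks look in the newest picture that a camera, given by its name, has taken for a name from the list of things; names that differ only in an ending like _2 or _b are one class to them, and where a whole thing is asked for, a point or a joint stands for the part that bears it (a point fixed in the world has none). Each returns a list of dicts, best first, with "conf" (0 to 1); they miss things now and then, are a little off and sometimes report something else, mostly with a low value. They report only what shows in the picture. A call takes as long as a camera call.
- find_in(camera, query): "location" ([column, row] in pixels, amid what is visible of it).
- mark_of(camera, query): "location" ([column, row] in pixels: a listed point, or the origin of a listed thing).
The state is a dict: "t": time; "q": joint angles; "qd": joint speeds; "joint_efforts": joint torques, N m; "eef_pos": TCP position; "ee_rot": TCP orientation; "force": force on the tool from outside, world axes, zero at the start; "moment": the same for the moment, N m; "width": finger opening in m; "gripper_force": force on a finger pad.
Only numpy, scipy, OpenCV 4.12 (cv2) and the standard library are available. Lean on these libraries where they do the work, as an engineer would, in place of code of your own. Each camera call takes 0.05 s, during which the arm holds its last target. There are 200 camera calls.

## Task

A capped sediment core tube lies on the chest freezer's top in front of a V-block with a ramp. With the fingertips or the outside of the fingers, roll the tube along the top and up the ramp so that it drops into the groove, then push it along the groove until its right end rests against the end stop, the zero of the rule. Only roll and push the tube, never lift or carry it, and leave the other things where they are.

Things in the scene. Friction and masses are not known exactly. Their poses are not given: they have to be found in the camera images.
- core_tube: Capped core tube: round bar 40 mm in diameter, 120 mm long over its flat black end caps, about 0.26 kg, smooth clear plastic (friction about 0.35), brown sediment inside. Lies on its side and rolls freely. Origin at its centre (20 mm above what it lies on). Its y is the tube's axis; at the start y points to the robot's left, within 0.25 rad of the V-block's y, and z up. x and z turn as it rolls.
- v_block: Grey V-block with a ramp, fixed. Origin at bench height below the groove's bottom line; x leads away from the robot up the ramp, y along the groove to the left, z up. Ramp and groove span y = -97 to +105 mm. Groove faces slope 35 deg; bottom 3 mm high at x = 0. The far face ends at x = 26 mm at an aluminium fence 44 mm high, whose flange with the rule runs to x = 48 mm.
- ramp_foot (a point): Point on the ramp's front edge, flush with the bench, at x = -74, y = 0 mm in the V-block's frame. From this edge the ramp rises straight to the lip.
- lip_mid (a point): Point on the lip between ramp and groove, 14 mm high, at x = -16, y = 0 mm in the V-block's frame. Going over it the tube's centre is about 34 mm high; then it drops into the groove, where its centre is at x = 0, z = 27.4 mm.
- stop_face (a point): Point on the inner face of the end stop, an aluminium plate across the groove's right end, 52 mm wide (x = -26 to +26), 6 mm thick, its top 43 mm high. At x = 0, y = -85, z = 27.4 mm in the V-block's frame. The tube against it has its centre 60 mm to the left (y = -25 mm). The groove's left end is open.
- vial: Bystander, loose: small brown vial with a green screw cap, 22 mm dia, 46 mm tall, beside the rolling path on its left. Origin under its centre. Leave it alone.
- small_bottle: Bystander, loose: small white bottle, 46 mm dia, 92 mm tall, to the left of the tube's start. Origin under its centre. Leave it alone.
- log_book: Bystander, loose: green log book, 105 x 148 x 12 mm, lying near the robot on the right. Origin under its centre. Leave it alone.
- petri_dishes: Bystander, loose: stack of two closed clear petri dishes, 62 mm dia, 30 mm high, near the robot. Origin under its centre. Leave it alone.
- large_bottle: Bystander, loose: white bottle, 58 mm dia, 118 mm tall, behind the V-block. Origin under its centre. Leave it alone.
- beaker: Bystander, loose: glass beaker, 55 mm dia, 68 mm tall, behind the V-block. Origin under its centre. Leave it alone.

How it is judged:
On the way, in this order (a step that is already met when the one before it is completed fails the run):
1. the tube has rolled, turning at least a third of a turn about its own axis, before it is in the groove (angle between core_tube's own z axis and vertical above 2.1 rad and x of core_tube in the frame of v_block below -0.012 m).
2. the tube lies in the groove (x of core_tube in the frame of v_block between -0.004 and 0.004 m and z of core_tube in the frame of v_block between 0.024 and 0.031 m and angle between the y axis of core_tube and the y axis of v_block, either way round below 0.04 rad), for 0.1 s.
At the end, for the whole second after the job is handed in: The tube lies at rest in the groove (centre within 4 mm of the groove's line and at the seated height, axis within 0.04 rad of the groove) with its right end within 4 mm of the end stop's face; the robot touches nothing (all of step 2 and y of core_tube in the frame of v_block between -0.029 and -0.021 m and linear speed of core_tube below 0.01 m/s).
It fails at once if the tube was lifted some 15 mm or more off the freezer top or the V-block (height (world z) of core_tube above 0.05 m or (x of core_tube in the frame of v_block below -0.08 m and height (world z) of core_tube above 0.036 m)).
It fails at once if a bystander was moved more than 20 mm (distance of any of vial, small_bottle, log_book, petri_dishes, large_bottle, beaker from where it was at the start of the episode above 0.02 m).
It also fails if it takes over 42 s, if anything falls off the work surface, if the arm or the gripper's body presses on something with over 40 N, if the wrist force passes 120 N, or if a joint passes its speed limit or range.

## Working session

There is one attempt and no reset: what is moved stays moved. The work goes in short steps, Python scripts to look and compute and a shell command to move; the robot and the scene stay as the last step left them, time stands still between calls to the robot, and variables do not carry over. Pictures are saved under pics/ and viewed, at most 10 in all, crops included, and the job is handed in when it is done.

```bash
mkdir -p pics; cat > h.py <<'E'
import numpy as np, cv2
from station import *
def ray(cam,px):
    c=calibration(cam);K=np.array([[c["fx"],0,c["cx"]],[0,c["fy"],c["cy"]],[0,0,1.]])
    d=np.array([(px[0]-c["cx"])/c["fx"],(px[1]-c["cy"])/c["fy"]]);u=d.copy()
    for _ in range(20): u=d/(1+c["k1"]*(u@u))
    E=np.array(c["extrinsics"]);R=E[:3,:3];t=E[:3,3]
    return -R.T@t, R.T@np.array([u[0],u[1],1])
def at_z(cam,px,z):
    o,d=ray(cam,px);return o+d*(z-o[2])/d[2]
def proj(cam,p):
    c=calibration(cam);E=np.array(c["extrinsics"]);q=E[:3,:3]@np.array(p)+E[:3,3];u=q[:2]/q[2];u=u*(1+c["k1"]*(u@u))
    return [c["fx"]*u[0]+c["cx"],c["fy"]*u[1]+c["cy"]]
def save(cam,name):
    im=grab_frame(cam);cv2.imwrite(f"pics/{name}.png",im[:,:,::-1]);return im
E
python3 - <<'E'
from h import *
print(tip_reach if not callable(tip_reach) else tip_reach()); s=get_state();print(s["t"],s["eef_pos"],s["ee_rot"],s["width"])
Z=dict(core_tube=.02,v_block=0,ramp_foot=0,lip_mid=.014,stop_face=.0274,vial=0,small_bottle=0,log_book=0,petri_dishes=0,large_bottle=0,beaker=0)
save("top","top0");save("scene","sc0")
for n,z in Z.items():
    for cam in ["top","scene"]:
        for r in mark_of(cam,n)[:1]: print(n,cam,round(r["conf"],2),np.round(r["location"]),np.round(at_z(cam,r["location"],z),3))
E
```

```text
0.019
0.0 [0.24005603 0.63037963 0.24466414] [ 3.13999073e+00 -1.75517529e-04 -3.63921894e-01] 0.08757860008036551
core_tube top 0.7 [325. 250.] [ 0.45  -0.221  0.02 ]
core_tube scene 0.62 [354. 185.] [ 0.449 -0.229  0.02 ]
v_block top 0.79 [338. 189.] [ 0.595 -0.248  0.   ]
v_block scene 0.78 [289. 201.] [ 0.585 -0.251 -0.   ]
ramp_foot top 0.69 [336. 221.] [ 0.519 -0.247  0.   ]
ramp_foot scene 0.87 [319. 195.] [ 0.52  -0.245  0.   ]
lip_mid top 0.76 [340. 193.] [ 0.582 -0.254  0.014]
lip_mid scene 0.94 [295. 196.] [ 0.572 -0.246  0.014]
stop_face top 0.62 [380. 188.] [ 0.593 -0.343  0.027]
stop_face scene 0.72 [273. 164.] [ 0.591 -0.339  0.027]
vial top 0.39 [277. 253.] [ 0.443 -0.111  0.   ]
vial scene 0.67 [379. 234.] [ 0.446 -0.111  0.   ]
small_bottle top 0.9 [256. 263.] [ 0.419 -0.064  0.   ]
small_bottle scene 0.78 [402. 246.] [ 0.418 -0.071  0.   ]
log_book top 0.7 [360. 322.] [ 0.292 -0.301  0.   ]
log_book scene 0.71 [407. 150.] [ 0.286 -0.302  0.   ]
petri_dishes top 0.68 [271. 284.] [ 0.373 -0.101  0.   ]
petri_dishes scene 0.68 [416. 225.] [ 0.367 -0.105  0.   ]
large_bottle top 0.65 [305. 120.] [ 0.77  -0.166  0.   ]
large_bottle scene 0.86 [208. 263.] [ 0.772 -0.159  0.   ]
beaker top 0.64 [359. 125.] [ 0.759 -0.3    0.   ]
beaker scene 0.56 [204. 207.] [ 0.752 -0.295  0.   ]
```

```bash
python3 - <<'E'
import cv2
im=cv2.imread("pics/top0.png");cv2.imwrite("pics/top0c.png",cv2.resize(im[100:350,220:440],None,fx=2.4,fy=2.4,interpolation=cv2.INTER_CUBIC))
E
```

```text
(no output)
```

View pics/top0c.png

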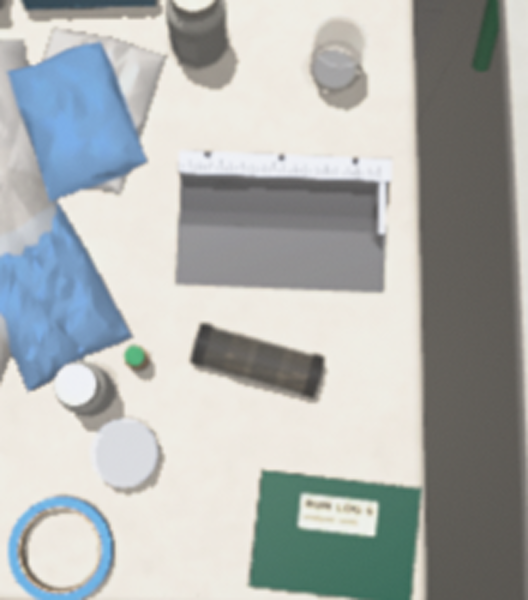

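View pics/sc0.png

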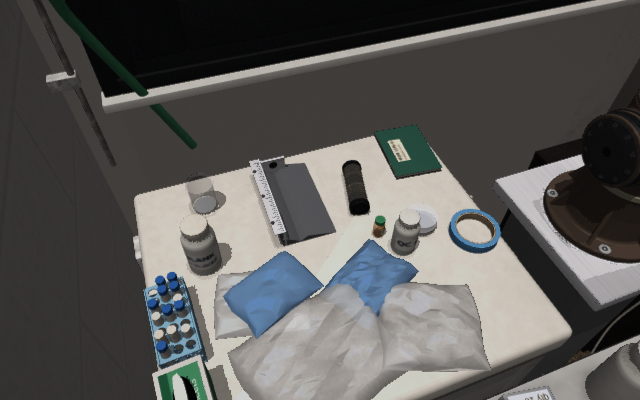

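The top view (crop) shows the tube at about (258,360), with its right end nearer the robot. It lies about 15° off the ramp's front edge, which runs (177,284)–(384,291). The scene view shows flat, low bags to the left and a clear path ahead. Next I'll refine both yaws.

```bash
python3 - <<'E'
from h import *
im=cv2.imread("pics/top0.png")
g=cv2.cvtColor(im,cv2.COLOR_BGR2GRAY)
roi=np.zeros_like(g);roi[228:272,295:362]=1
m=((g<110)&(roi>0)).astype(np.uint8)
n,l,st,c=cv2.connectedComponentsWithStats(m);k=1+np.argmax(st[1:,4])
pts=np.argwhere(l==k)[:,::-1].astype(np.float32)
r=cv2.minAreaRect(pts);print(r)
b=cv2.boxPoints(r);W=np.array([at_z("top",p,.025)[:2] for p in b]);print(W.round(3),W.mean(0).round(4))
e=[W[i]-W[i-1] for i in range(4)];L=max(e,key=np.linalg.norm);L=L*np.sign(L[1]);print("tube len",np.linalg.norm(L),"yaw",np.degrees(np.arctan2(-L[0],L[1])))
# ramp front edge: strongest grad per column
P=[]
for x in range(300,376):
    d=np.diff(g[208:230,x].astype(float));P.append([x+.5,208+np.argmax(d)+1])
P=np.array(P,np.float32);Wp=np.array([at_z("top",p,0)[:2] for p in P])
f=np.polyfit(Wp[:,1],Wp[:,0],1);print("edge x=%.4f at y=-.247, yaw %.2f"%(np.polyval(f,-.247),np.degrees(np.arctan(-f[0]))))
E
```

```text
((327.0973815917969, 249.88621520996094), (53.72197341918945, 17.17513084411621), 15.780752182006836)
[[ 0.446 -0.163]
 [ 0.483 -0.172]
 [ 0.452 -0.288]
 [ 0.416 -0.277]] [ 0.4493 -0.225 ]
tube len 0.11946523807605945 yaw -14.855430928624903
edge x=0.5206 at y=-.247, yaw -1.39
```

```bash
python3 -m handwheel '[{"delta_pos":[0.8,-1,0],"dr":[0,0,0]},{"delta_pos":[0.8,-1,0],"dr":[0,0,0]},{"delta_pos":[0.8,-1,0],"dr":[0,0,0]},{"delta_pos":[0.8,-1,0],"dr":[0,0,0]},{"delta_pos":[0.8,-1,0],"dr":[0,0,0]},{"delta_pos":[0.8,-1,0],"dr":[0,0,0]},{"delta_pos":[0.8,-1,0],"dr":[0,0,0]},{"delta_pos":[0,-1,0],"dr":[0,0,0]},{"delta_pos":[0,-1,0],"dr":[0,0,0]},{"delta_pos":[0,-1,0],"dr":[0,0,0]}]' -0.35
```

```text
t: 2.2
eef_pos: [0.4083, 0.3294, 0.2456]
ee_rot: [-3.142, -0.0, -0.364]
force: [0.6, 0.8, 0.2]
width: 0.0593
gripper_force: 0.0
```

```bash
python3 -m handwheel '[{"delta_pos":[0,-1,0],"dr":[0,0,0]},{"delta_pos":[0,-1,0],"dr":[0,0,0]},{"delta_pos":[0,-1,0],"dr":[0,0,0]},{"delta_pos":[0,-1,0],"dr":[0,0,0]},{"delta_pos":[0,-1,0],"dr":[0,0,0]},{"delta_pos":[0,-1,0],"dr":[0,0,0]},{"delta_pos":[0,-1,0],"dr":[0,0,0]},{"delta_pos":[0,-1,0],"dr":[0,0,0]},{"delta_pos":[0,-1,0],"dr":[0,0,0]},{"delta_pos":[0,-1,0],"dr":[0,0,6]}]' && python3 -m handwheel '[{"delta_pos":[0,-1,0],"dr":[0,0,0]},{"delta_pos":[0,-1,0],"dr":[0,0,0]},{"delta_pos":[0,-1,0],"dr":[0,0,0]},{"delta_pos":[0,-1,0],"dr":[0,0,0]},{"delta_pos":[0,-1,0],"dr":[0,0,0]},{"delta_pos":[0,-1,-0.5],"dr":[0,0,0]},{"delta_pos":[-0.1,-1,-1],"dr":[0,0,0]},{"delta_pos":[-0.1,-1,-1],"dr":[0,0,0]},{"delta_pos":[0,0,0],"dr":[0,0,0]},{"delta_pos":[0,0,0],"dr":[0,0,0]}]' && python3 - <<'E'
from h import *
s=get_state();print(s["t"],s["eef_pos"],s["ee_rot"],s["width"],s["force"])
save("wrist","w1")
for n,z in dict(core_tube=.02,ramp_foot=0,lip_mid=.014,stop_face=.0274,v_block=0).items():
    for r in mark_of("wrist",n)[:1]: print(n,round(r["conf"],2),np.round(r["location"]),np.round(at_z("wrist",r["location"],z),3))
E
```

```text
t: 3.2
eef_pos: [0.408, 0.0297, 0.2459]
ee_rot: [-3.141, -0.001, -0.258]
force: [1.2, 0.6, 0.1]
width: 0.0592
gripper_force: 0.0
t: 4.2
eef_pos: [0.4017, -0.2098, 0.1702]
ee_rot: [3.141, 0.001, -0.261]
force: [-0.1, 0.4, 0.5]
width: 0.0591
gripper_force: 0.0
4.2 [ 0.40174407 -0.20981112  0.1701989 ] [ 3.14107753e+00  1.43668049e-03 -2.60946123e-01] 0.059077680847901146 [-0.05286434  0.41114633  0.46184196]
core_tube 0.77 [322. 133.] [ 0.454 -0.221  0.02 ]
ramp_foot 0.81 [332.  49.] [ 0.524 -0.248  0.   ]
```

View pics/w1.png

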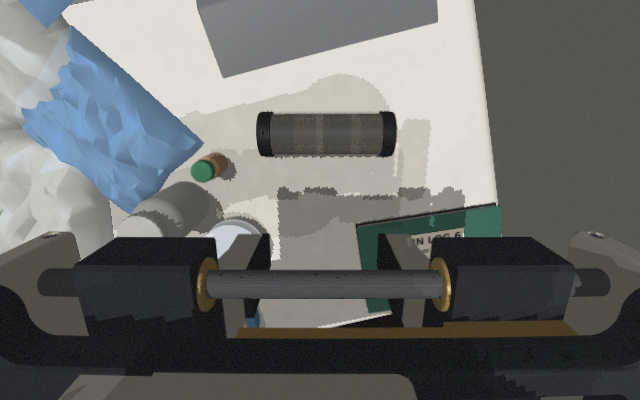

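The wrist view shows the tube parallel to the jaws and centred on them, spanning columns 258–396 at row 133. The fingers clear the vial at (208,167) and the log book. I'll go down behind the tube.

```bash
python3 -m handwheel '[{"delta_pos":[0,0,-1],"dr":[0,0,0]},{"delta_pos":[0,0,-1],"dr":[0,0,0]},{"delta_pos":[0,0,-1],"dr":[0,0,0]},{"delta_pos":[0,0,-1],"dr":[0,0,0]},{"delta_pos":[0,0,-0.6],"dr":[0,0,0]},{"delta_pos":[0,0,0],"dr":[0,0,0]}]' && python3 -m handwheel '[{"delta_pos":[0.19,-0.05,0],"dr":[0,0,0]},{"delta_pos":[0.19,-0.05,0],"dr":[0,0,0]},{"delta_pos":[0.19,-0.05,0],"dr":[0,0,0]},{"delta_pos":[0.19,-0.05,0],"dr":[0,0,0]},{"delta_pos":[0.19,-0.05,0],"dr":[0,0,1]},{"delta_pos":[0.19,-0.05,0],"dr":[0,0,2]},{"delta_pos":[0.19,-0.05,0],"dr":[0,0,2]},{"delta_pos":[0.19,-0.05,0],"dr":[0,0,2]},{"delta_pos":[0.19,-0.05,0],"dr":[0,0,2]},{"delta_pos":[0.19,-0.05,0],"dr":[0,0,2]}]' && python3 - <<'E'
from h import *
s=get_state();print(s["t"],s["eef_pos"],s["ee_rot"],s["width"],s["force"])
save("wrist","w2")
for n,z in dict(core_tube=.02,ramp_foot=0,lip_mid=.014,stop_face=.0274,v_block=0).items():
    for r in mark_of("wrist",n)[:1]: print(n,round(r["conf"],2),np.round(r["location"]),np.round(at_z("wrist",r["location"],z),3))
E
```

```text
t: 5.1
eef_pos: [0.401, -0.2086, 0.0309]
ee_rot: [3.141, 0.004, -0.258]
force: [-0.2, -0.5, 0.6]
width: 0.0592
gripper_force: 0.0
t: 6.1
eef_pos: [0.4598, -0.2244, 0.0327]
ee_rot: [3.142, -0.0, -0.065]
force: [-0.2, 0.5, 0.4]
width: 0.0596
gripper_force: 0.1
6.1 [ 0.45981216 -0.22443208  0.0327133 ] [ 3.14156192e+00 -2.94145623e-04 -6.48778954e-02] 0.05963765758866611 [-0.24276451  0.53872053  0.44546663]
core_tube 0.92 [342. 186.] [ 0.498 -0.236  0.02 ]
ramp_foot 0.71 [362. 132.] [ 0.522 -0.249  0.   ]
lip_mid 0.89 [365.   6.] [ 0.578 -0.251  0.014]
```

View pics/w2.png

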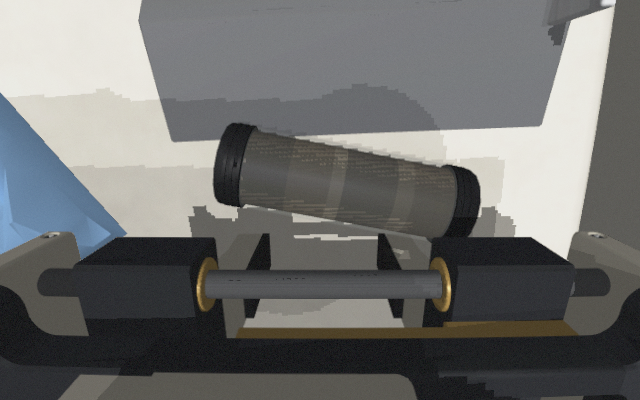

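The wrist view shows the tube rolled ahead to about (345,185). Its left end (235,165) leads towards the ramp edge (row ~135), and its right end (465,200) touches the right finger. It still needs aligning, so I'll go on with the jaws parallel to the ramp.

```bash
python3 -m handwheel '[{"delta_pos":[0.16,-0.08,0],"dr":[0,0,1]},{"delta_pos":[0.16,-0.08,0],"dr":[0,0,1]},{"delta_pos":[0.16,-0.08,0],"dr":[0,0,0]},{"delta_pos":[0.16,-0.06,0],"dr":[0,0,0]},{"delta_pos":[0.16,-0.06,0],"dr":[0,0,0]},{"delta_pos":[0.16,0,0],"dr":[0,0,0]},{"delta_pos":[0.16,0,0],"dr":[0,0,0]},{"delta_pos":[0.16,0,0.03],"dr":[0,0,0]}]' && python3 - <<'E'
from h import *
s=get_state();print(s["t"],s["eef_pos"],s["ee_rot"],s["width"],s["force"])
save("wrist","w3")
for n,z in dict(core_tube=.022,ramp_foot=0,lip_mid=.014,stop_face=.0274,v_block=0).items():
    for r in mark_of("wrist",n)[:1]: print(n,round(r["conf"],2),np.round(r["location"]),np.round(at_z("wrist",r["location"],z),3))
E
```

```text
t: 7.2
eef_pos: [0.4974, -0.235, 0.0332]
ee_rot: [-3.141, 0.001, -0.032]
force: [-2.7, -1.2, 2.0]
width: 0.0593
gripper_force: 1.1
7.2 [ 0.49738895 -0.23498342  0.03323035] [-3.14147643e+00  1.18698998e-03 -3.24828461e-02] 0.0592998711022167 [-2.72022257 -1.16100063  1.97565608]
core_tube 0.81 [334. 201.] [ 0.529 -0.242  0.022]
lip_mid 0.93 [349.  91.] [ 0.581 -0.25   0.014]
stop_face 0.88 [549.  54.] [ 0.594 -0.336  0.027]
v_block 0.79 [351.  68.] [ 0.593 -0.252  0.   ]
```

View pics/w3.png

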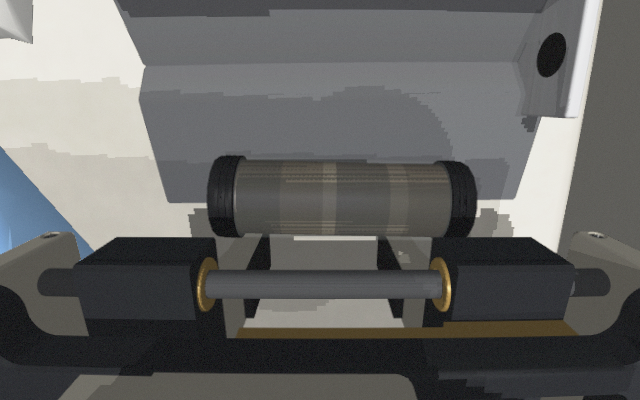

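The tube is now parallel to the lip, lies against both fingers (columns 208–475, row 200) and is starting up the ramp. I'll push it up.

```bash
python3 -m handwheel '[{"delta_pos":[0.17,-0.005,0.045],"dr":[0,0,0]},{"delta_pos":[0.17,-0.005,0.045],"dr":[0,0,0]},{"delta_pos":[0.17,-0.005,0.045],"dr":[0,0,0]},{"delta_pos":[0.17,-0.005,0.045],"dr":[0,0,0]},{"delta_pos":[0.17,-0.005,0.045],"dr":[0,0,0]},{"delta_pos":[0.17,-0.005,0.045],"dr":[0,0,0]},{"delta_pos":[0.17,-0.005,0.045],"dr":[0,0,0]},{"delta_pos":[0.17,-0.005,0.04],"dr":[0,0,0]},{"delta_pos":[0.15,-0.005,0.04],"dr":[0,0,0]},{"delta_pos":[0.12,-0.005,0.03],"dr":[0,0,0]}]' && python3 -m handwheel '[{"delta_pos":[0.12,-0.005,0.03],"dr":[0,0,0]},{"delta_pos":[0.1,-0.005,0],"dr":[0,0,0]},{"delta_pos":[0.1,0,0],"dr":[0,0,0]},{"delta_pos":[0,0,0],"dr":[0,0,0]},{"delta_pos":[0,0,0],"dr":[0,0,0]}]' && python3 - <<'E'
from h import *
s=get_state();print(s["t"],s["eef_pos"],s["ee_rot"],s["width"],s["force"])
save("wrist","w4")
for n,z in dict(core_tube=.0274,lip_mid=.014,stop_face=.0274,v_block=0).items():
    for r in mark_of("wrist",n)[:1]: print(n,round(r["conf"],2),np.round(r["location"]),np.round(at_z("wrist",r["location"],z),3))
E
```

```text
t: 8.5
eef_pos: [0.5479, -0.2366, 0.0465]
ee_rot: [3.141, -0.002, -0.032]
force: [0.0, -0.5, 0.8]
width: 0.059
gripper_force: 0.1
t: 9.0
eef_pos: [0.556, -0.2368, 0.047]
ee_rot: [-3.142, 0.0, -0.032]
force: [0.3, 0.5, -0.4]
width: 0.0593
gripper_force: 0.0
9.0 [ 0.55603595 -0.23675988  0.0469748 ] [-3.14152750e+00  1.33219443e-04 -3.22186645e-02] 0.05928565968096733 [ 0.32909279  0.50480036 -0.38436779]
core_tube 0.62 [337. 179.] [ 0.596 -0.245  0.027]
stop_face 0.88 [512. 178.] [ 0.594 -0.337  0.027]
```

View pics/w4.png

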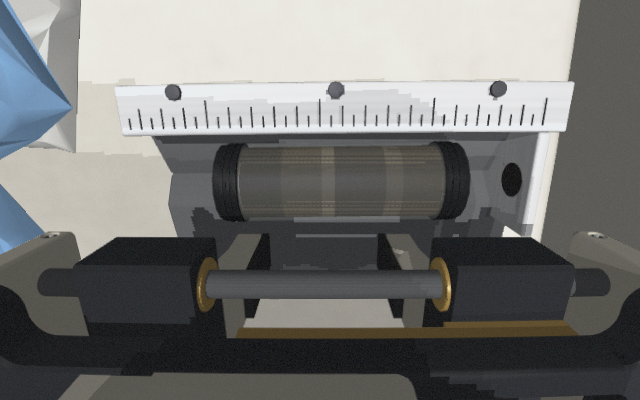

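The tube has dropped into the groove, spanning columns 215–468, with its right end still some 32 mm short of the stop (column ~530). I'll rise, close the jaws and go to its left end.

```bash
python3 -m handwheel '[{"delta_pos":[-0.2,0,0.8],"dr":[0,0,0]},{"delta_pos":[0,0,1],"dr":[0,0,0]},{"delta_pos":[0,0,1],"dr":[0,0,0]},{"delta_pos":[0,0.5,1],"dr":[0,0,0]},{"delta_pos":[0.5,1,0],"dr":[0,0,0]},{"delta_pos":[0.6,1,0],"dr":[0,0,0]},{"delta_pos":[0.47,0.7,0],"dr":[0,0,0]},{"delta_pos":[0,0,0],"dr":[0,0,0]},{"delta_pos":[0,0,0],"dr":[0,0,0]}]' 1 && python3 - <<'E'
from h import *
s=get_state();print(s["t"],s["eef_pos"],s["ee_rot"],s["width"],s["force"])
save("wrist","w5");save("scene","sc5");save("top","top5")
for cam in ["wrist","top","scene"]:
  for n,z in dict(core_tube=.0274,lip_mid=.014,stop_face=.0274,v_block=0).items():
    for r in mark_of(cam,n)[:1]: print(cam,n,round(r["conf"],2),np.round(r["location"]),np.round(at_z(cam,r["location"],z),3))
a=cv2.imread("pics/w5.png");b=cv2.imread("pics/sc5.png")[130:330,140:460]
cv2.imwrite("pics/m5.png",cv2.resize(np.vstack([a,cv2.resize(b,(640,400))]),(480,600)))
E
```

```text
t: 10.15
eef_pos: [0.5971, -0.1404, 0.1609]
ee_rot: [-3.142, 0.0, -0.031]
force: [-0.9, 0.5, 0.2]
width: 0.0007
gripper_force: 0.0
10.15 [ 0.5971048  -0.1403525   0.16094227] [-3.14156754e+00  4.03178070e-04 -3.10773801e-02] 0.0007190616329426703 [-0.88950474  0.53982777  0.18992175]
wrist core_tube 0.65 [437. 193.] [ 0.594 -0.245  0.027]
wrist lip_mid 0.67 [440. 204.] [ 0.579 -0.253  0.014]
wrist stop_face 0.92 [536. 192.] [ 0.593 -0.337  0.027]
top core_tube 0.63 [339. 186.] [ 0.596 -0.25   0.027]
top lip_mid 0.77 [340. 190.] [ 0.589 -0.254  0.014]
top stop_face 0.97 [378. 189.] [ 0.589 -0.339  0.027]
top v_block 0.97 [338. 189.] [ 0.595 -0.248  0.   ]
scene core_tube 0.85 [283. 195.] [ 0.597 -0.247  0.027]
scene stop_face 0.66 [273. 168.] [ 0.594 -0.326  0.027]
scene v_block 0.71 [288. 201.] [ 0.586 -0.252  0.   ]
```

View pics/m5.png

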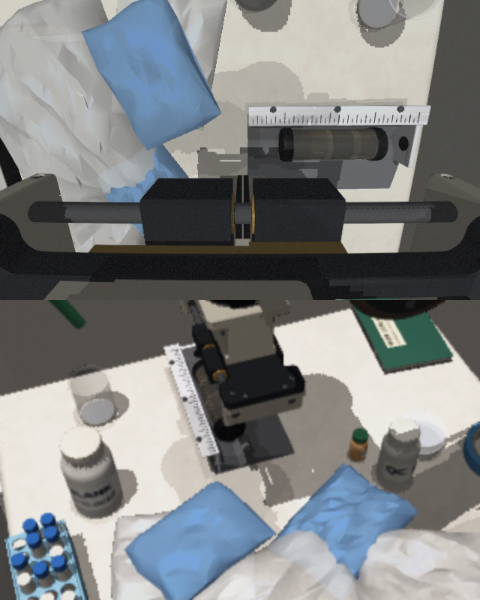

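Both views show the tube seated with a gap to the stop at its right, and the closed fingers off its left end above the block's open end. The bags stay low. I'll go down.

```bash
python3 -m handwheel '[{"delta_pos":[0,0,-1],"dr":[0,0,0]},{"delta_pos":[0,0,-1],"dr":[0,0,0]},{"delta_pos":[0,0,-0.8],"dr":[0,0,0]},{"delta_pos":[0,0,-0.4],"dr":[0,0,0]},{"delta_pos":[0,0,0],"dr":[0,0,0]}]' && python3 -m handwheel '[{"delta_pos":[0,0,-0.5],"dr":[0,0,0]},{"delta_pos":[0,0,-0.45],"dr":[0,0,0]},{"delta_pos":[0,0,0],"dr":[0,0,0]},{"delta_pos":[0,-0.2,0],"dr":[0,0,0]},{"delta_pos":[0,-0.2,0],"dr":[0,0,0]},{"delta_pos":[0,-0.2,0],"dr":[0,0,0]},{"delta_pos":[0,0,0],"dr":[0,0,0]}]' && python3 - <<'E'
from h import *
s=get_state();print(s["t"],s["eef_pos"],s["force"])
save("wrist","w6")
for r in mark_of("wrist","core_tube")[:1]: print(round(r["conf"],2),r["location"],at_z("wrist",r["location"],.0274).round(3))
for r in mark_of("wrist","stop_face")[:1]: print(round(r["conf"],2),r["location"],at_z("wrist",r["location"],.0274).round(3))
E
```

```text
t: 11.4
eef_pos: [0.5962, -0.1408, 0.0635]
ee_rot: [3.141, 0.003, -0.032]
force: [0.1, -0.6, 0.7]
width: 0.0003
gripper_force: 0.0
t: 12.1
eef_pos: [0.5974, -0.1598, 0.0371]
ee_rot: [3.142, -0.001, -0.033]
force: [0.9, 0.4, 1.1]
width: -0.0
gripper_force: 0.0
12.1 [ 0.59736643 -0.15979325  0.03711857] [0.92476024 0.43923723 1.05735525]
0.59 [481.4, 257.6] [ 0.595 -0.243  0.027]
```

```bash
python3 -m handwheel '[{"delta_pos":[0,-0.1,0],"dr":[0,0,0]},{"delta_pos":[-0.005,-0.1,0],"dr":[0,0,0]},{"delta_pos":[-0.005,-0.1,0],"dr":[0,0,0]},{"delta_pos":[-0.005,-0.1,0],"dr":[0,0,0]},{"delta_pos":[-0.005,-0.1,0],"dr":[0,0,0]},{"delta_pos":[-0.005,-0.1,0],"dr":[0,0,0]},{"delta_pos":[-0.005,-0.1,0],"dr":[0,0,0]},{"delta_pos":[0,-0.1,0],"dr":[0,0,0]},{"delta_pos":[0,-0.1,0],"dr":[0,0,0]}]'; python3 - <<'E'
from h import *
s=get_state();print(s["t"],s["eef_pos"],s["force"])
im=save("wrist","w7")
cv2.imwrite("pics/w7.png",im[:,:,::-1])
for n in("core_tube","stop_face"):
  for r in mark_of("wrist",n)[:1]: print(n,round(r["conf"],2),r["location"],at_z("wrist",r["location"],.0274).round(3))
E
```

```text
t: 13.15
eef_pos: [0.5962, -0.186, 0.0366]
ee_rot: [3.142, 0.0, -0.032]
force: [-0.3, 1.5, 0.3]
width: 0.0005
gripper_force: 0.8
13.15 [ 0.59624488 -0.18604831  0.03659604] [-0.25895529  1.50974922  0.30456837]
core_tube 0.72 [466.8, 258.2] [ 0.594 -0.262  0.027]
```

View pics/w7.png

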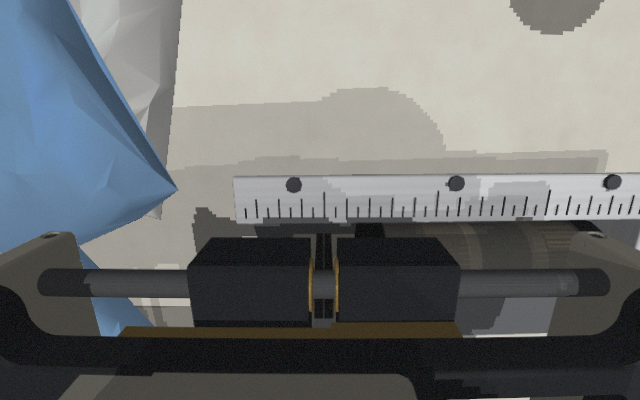

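The tube moves with the finger (force 1.5 N); its left cap shows at about (370,230). I'll continue in small steps until the force rises.

```bash
python3 -m handwheel '[{"delta_pos":[0,-0.06,0],"dr":[0,0,0]},{"delta_pos":[0,-0.06,0],"dr":[0,0,0]},{"delta_pos":[0,-0.06,0],"dr":[0,0,0]},{"delta_pos":[0,-0.06,0],"dr":[0,0,0]}]'; python3 -m handwheel '[{"delta_pos":[0,-0.04,0],"dr":[0,0,0]},{"delta_pos":[0,-0.03,0],"dr":[0,0,0]}]';  python3 -m handwheel '[{"delta_pos":[0,-0.02,0],"dr":[0,0,0]},{"delta_pos":[0,0,0],"dr":[0,0,0]}]'
```

```text
t: 13.7
eef_pos: [0.5962, -0.1931, 0.0366]
ee_rot: [-3.142, 0.0, -0.032]
force: [-0.5, 1.1, 0.5]
width: 0.0005
gripper_force: 0.8
t: 13.9
eef_pos: [0.5962, -0.1952, 0.0366]
ee_rot: [-3.142, 0.0, -0.032]
force: [-0.7, 2.1, 0.4]
width: 0.0006
gripper_force: 0.7
t: 14.1
eef_pos: [0.5963, -0.1958, 0.0366]
ee_rot: [3.142, 0.0, -0.032]
force: [-0.1, 0.4, -0.9]
width: 0.0005
gripper_force: 0.4
```

```bash
for i in 1; do python3 -m handwheel '[{"delta_pos":[0,-0.04,0],"dr":[0,0,0]},{"delta_pos":[0,-0.03,0],"dr":[0,0,0]}]'; python3 -m handwheel '[{"delta_pos":[0,-0.03,0],"dr":[0,0,0]},{"delta_pos":[0,-0.03,0],"dr":[0,0,0]}]';done
```

```text
t: 14.3
eef_pos: [0.5963, -0.1978, 0.0366]
ee_rot: [-3.142, 0.0, -0.032]
force: [0.2, 1.5, -0.4]
width: 0.0005
gripper_force: 0.7
t: 14.5
eef_pos: [0.5962, -0.1991, 0.0365]
ee_rot: [-3.141, 0.0, -0.032]
force: [-0.7, 9.2, 0.6]
width: 0.0004
gripper_force: 4.7
```

The force jumped to 9 N, so the tube is against the stop. I'll back off slowly, rise and check.

```bash
python3 -m handwheel '[{"delta_pos":[0,0.05,0],"dr":[0,0,0]},{"delta_pos":[0,0.2,0],"dr":[0,0,0]},{"delta_pos":[0,0.5,0],"dr":[0,0,0]},{"delta_pos":[0,0,0.7],"dr":[0,0,0]},{"delta_pos":[0,0,1],"dr":[0,0,0]},{"delta_pos":[0,0,1],"dr":[0,0,0]},{"delta_pos":[-1,0,1],"dr":[0,0,0]},{"delta_pos":[-0.5,-0.5,0.5],"dr":[0,0,0]},{"delta_pos":[0,0,0],"dr":[0,0,0]},{"delta_pos":[0,0,0],"dr":[0,0,0]}]' && python3 - <<'E'
from h import *
save("wrist","w8");save("top","top8")
for n,z in dict(core_tube=.0274,stop_face=.0274).items():
    for r in mark_of("wrist",n)[:1]: print(n,round(r["conf"],2),np.round(r["location"]),np.round(at_z("wrist",r["location"],z),3))
Z=dict(vial=0,small_bottle=0,log_book=0,petri_dishes=0,large_bottle=0,beaker=0)
for n in Z:
    for r in mark_of("top",n)[:1]: print(n,round(r["conf"],2),np.round(at_z("top",r["location"],0),3))
E
```

```text
t: 15.5
eef_pos: [0.5512, -0.1921, 0.1629]
ee_rot: [-3.141, -0.001, -0.033]
force: [-1.0, -0.9, -0.4]
width: 0.0004
gripper_force: 0.0
core_tube 0.58 [417. 143.] [ 0.594 -0.274  0.027]
stop_face 0.88 [489. 141.] [ 0.594 -0.337  0.027]
vial 0.55 [ 0.441 -0.117  0.   ]
small_bottle 0.88 [ 0.425 -0.065  0.   ]
log_book 0.63 [ 0.288 -0.295  0.   ]
petri_dishes 0.79 [ 0.372 -0.105  0.   ]
large_bottle 0.31 [ 0.368 -0.103  0.   ]
beaker 0.66 [ 0.753 -0.299  0.   ]
```

View pics/w8.png

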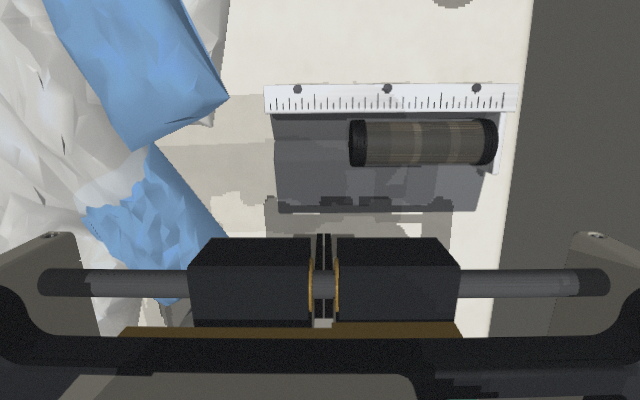

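The tube sits in the groove with its right cap (column 497) flush against the stop plate. The robot is clear of it and the bystanders show no movement, so I'm handing in.

```bash
python3 -c "from station import *; print(job_done())"
```

```text
the job is handed in; nothing more can be done
None
```

I rolled the tube up the ramp into the groove, pushed it against the end stop and handed the job in at about 16 s; the last wrist picture shows it seated at the stop with the robot clear, but no verdict came back.

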